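Load the sample tray into the cell imager and lock it

ROBOT

A 7-joint arm with a two-finger parallel gripper is mounted at the origin on the work surface. World frame = base frame: x ahead of the robot, y to its left, z up, the work surface at z = 0. Lengths are in m, angles in rad, forces in N, time in s.
With the tool pointing down it reaches from about 0.425 to 0.875 m from the base axis. Payload 4.7 kg.
Tool frame: the origin (TCP) lies at the very end of the fingers, on their centre line; the grasp point (between the pads) lies 19 mm behind it; z points along the fingers, y is the line along which they close (so a half turn about z gives the same grasp; the last joint's range is limited). The gripper opens to 87 mm and grips with 3 to 60 N. Pads are 19 mm wide; open, the fingers measure 117 mm over their backs; the gripper's body (75 mm by 190 mm) begins 51 mm behind the grasp point.
Start: joints at [-1.305, 0.321, -0.07, 1.45, 0.023, 1.371, -0.057], TCP at [0.162, 0.63, 0.223] pointing down, gripper open.
Joint ranges: [-2.86, 2.86], [-0.3, 2.09], [-1.38, 1.24], [0.06, 2.45], [-1.56, 4.7], [0.09, 2.05], [-2.69, 2.69]. Speed limits (rad/s): [2.57, 2.57, 3.14, 3.14, 3.14, 3.14, 3.14].

INTERFACE

Orientations are given as a rotation vector (axis times angle).
In Python, from bench import ctrl gives the robot as it stands.
- The arm moves only by the shell command python3 -m jog 'ROWS' [FORCE]. ROWS is JSON, a list that holds one entry, the list of rows, each a list of 7 numbers: the shift along the tool's x, y, z in mm, then the turn, a rotation vector about the tool's x, y, z in degrees, then the finger opening in mm, from 0 to 87. A call has 1 to 10 rows; each row is the pose to reach, as a shift and turn from the pose commanded when the call began, along the tool's axes at that moment; what a row does not reach only later rows make up. A row lasts 1/10 s, in which the tool goes at most 50 mm and 8.59 degrees, less where a joint would pass 70% of its speed; a pose out of reach is approached as far as the arm can. A call with a gripper value outside its range is refused whole. The fingers move at their own pace and stop on an object; FORCE is the grip in N (left out, the last holds). Time passes only in rows, so rows that repeat a pose let the fingers close. It gives the time, the measured TCP pose, the force, the opening and the grip force at its end, in the units of the state.
- ctrl.get_state(): the state, without advancing time (a new reading comes with each control period).
- ctrl.get_image(name): name is "side" or "top" or "wrist"; returns a dict with "image" (420x560x3 uint8, red, green, blue), "depth" (420x560 float32, m along the optical axis (not along the pixel's ray), 0 where there is no reading), "fov_y" (degrees; the focal length in pixels is half the picture's height over the tangent of half this angle, whatever the lens; pixels are square), "cx", "cy" (the principal point, pixels), "rvec" (rotation vector, rad) and "tvec" (3), from world to camera coordinates, as OpenCV has them. Camera axes: x right, y down, z forward; pixel columns grow to the right and rows downward; lengths in m; the calibration is good to about 2 mm. A picture is of the moment at which its call begins.
- ctrl.close_job(): hands the job in; it is judged then, once.
The state is a dict: "time": time; "joint_positions": joint angles; "qd": joint speeds; "joint_torque": joint torques, N m; "position": TCP position; "tool_rot": TCP orientation; "ft_force": force on the tool from outside, world axes, zero at the start; "torque": the same for the moment, N m; "grip_width": opening from 0.0 (shut) to 1.0 (fully open); "grip_force": force on a finger pad.
Only numpy, scipy, OpenCV 4.12 (cv2) and the standard library are available. Lean on these libraries where they do the work, as an engineer would, in place of code of your own. Each camera call takes 0.05 s, during which the arm holds its last target. There are 200 camera calls.

TASK

Swing the imager's cam lever fully open, slide the sample tray with its dish from the loading shelf over the step onto the black stage, keeping it low and level so that the dish stays in it, and push it fully home against the end stop under the bridge. Then swing the cam lever fully round again so that it locks the tray in, and let go. Leave the vial and the spare dishes beside the tray where they are.

Things in the scene. Friction and masses are not known exactly. Their poses are not given: they have to be found in the camera images.
- imager: White bench-top imager, fixed; seen from the robot the tray slides in to the left. Frame: origin at bench height under the middle of the step, +x the way the tray slides in, z up. For x -300..0 mm a grey loading shelf, top 40 mm above the bench, y -190..+100; at x = 0 a square step 8 mm up to the black stage deck, top 48 mm above the bench, x 0..250, y -105..+105
- lip (a point): Middle of the step's upper edge, imager frame (0, 0, 48) mm, same axes. Two aluminium rails, 8 mm high, guide the tray on the deck: inner faces at y = +-51 mm from x = 65 mm on, flaring to +-61 at x = 35
- home (a point): Point on the deck, imager frame (120, 0, 48) mm, same axes: the tray's origin lies here, axes parallel, when it is flat and fully home, its front edge against the end stop (10 mm high, face at imager x = 210). A white bridge spans the deck at imager x 157..217 mm, underside 93, top 145 mm above the bench, legs at |y| 74..96 mm
- tray: Loose steel tray, 180 x 96 mm (x, y), floor 4 mm thick, rim 12 mm high, 3 thick, 0.2 to 0.4 kg. Origin: centre of the underside. Its +x end goes in first. A cross rib at x = +12 mm, 9 mm high, closes off the front compartment, where the dish lies. Starts on the loading shelf, up to 0.2 rad askew, +x end towards the step. 3 mm play each side in the rails
- tray_tab (a point): Grip point on the tray's upright handle tab, tray frame (-45, 0, 30) mm. The tab is a plate standing across the tray, 10 mm thick along x, 50 mm wide along y, its top 42 mm above the tray's underside
- dish: Loose round lidded culture dish, 60 mm diameter, 17 mm high, 50 g, lying in the tray's front compartment near (50, 0) mm of the tray; it may slide about within the compartment. Origin: centre of its underside
- cam (a joint): Cam lever angle about its vertical pivot, rad. 0 = fully open: nose to the imager's -x, clear of the tray's way, handle to +x. 1.571 = locked: turned clockwise from above, nose to imager +y, behind the rear edge of a tray that is home (3 mm play), handle to -y. Starts at 0.6 to 1.4, in the tray's way. Stops at both ends, stays where left, needs about 2 N at the knob
- cam_knob (a point): Centre, at the height to grip, of the upright grey knob at the end of the lever's handle: a round post, 16 mm diameter, 63 to 103 mm above the bench (this point at 85 mm), 65 mm from the pivot
- cam_pivot (a point): The lever's pivot axis, imager frame (20, -78, 59) mm. The steel nose reaches 50 mm from it, on the far side from the handle, is 14 mm wide and lies 54 to 64 mm above the bench
- vial: Bystander: amber glass vial, 28 mm diameter, 55 mm high, standing on the loading shelf beside the tray, origin at its foot
- dish_stack: Bystander: stack of three spare dishes, 62 mm diameter, 45 mm high, on the loading shelf beside the tray, origin at its foot
Mind the look-alikes: they are no part of the job. What is shaped like the dish but yellow is not meant.

How it is judged:
By the outcome, as a careful person would: the job done as asked, in the order asked, and still so for the second after the job is handed in, with the robot touching nothing.
It also fails if it takes over 69 s, if anything falls off the work surface, if the arm or the gripper's body presses on something with over 40 N, if the wrist force passes 120 N, or if a joint passes its speed limit or range.

## Working session

There is one attempt and no reset: what is moved stays moved. The work goes in short steps, Python scripts to look and compute and a shell command to move; the robot and the scene stay as the last step left them, time stands still between calls to the robot, and variables do not carry over. Pictures are saved under pics/ and viewed, at most 10 in all, crops included, and the job is handed in when it is done.

```bash
mkdir -p pics; ls
cat > h.py <<'E'
import numpy as np, cv2
from bench import ctrl
from scipy.spatial.transform import Rotation as R
def cam(n):
    d=ctrl.get_image(n); d['f']=210/np.tan(np.radians(d['fov_y'])/2)
    d['R']=R.from_rotvec(d['rvec']).as_matrix(); d['t']=np.array(d['tvec']); return d
def plane(d,u,v,z):
    u=np.atleast_1d(u).astype(float);v=np.atleast_1d(v).astype(float)
    r=np.c_[(u-d['cx'])/d['f'],(v-d['cy'])/d['f'],np.ones(len(u))]@d['R']
    c=-d['R'].T@d['t']; return c+r*((z-c[2])/r[:,2])[:,None]
def cloud(d):
    v,u=np.mgrid[0:420,0:560]; z=d['depth']
    p=np.stack([(u-d['cx'])/d['f']*z,(v-d['cy'])/d['f']*z,z],-1)
    return (p-d['t'])@d['R']
def proj(d,p):
    q=d['R']@np.array(p)+d['t']; return q[:2]/q[2]*d['f']+[d['cx'],d['cy']]
E
python3 - <<'E'
from h import *
s=ctrl.get_state(); print({k:np.round(v,3) for k,v in s.items()})
ims=[]
for n in ['top','side']:
    d=cam(n); np.save('pics/'+n+'.npy',d,allow_pickle=True); cv2.imwrite(f'pics/{n}0.png',d['image'][...,::-1])
    print(n,d['fov_y'],d['cx'],d['cy'],-d['R'].T@d['t'],d['R'][2])
E
```

```text
pics
{'time': np.float64(0.0), 'joint_positions': array([-1.305,  0.322, -0.07 ,  1.452,  0.023,  1.371, -0.057]), 'qd': array([ 0.002,  0.002, -0.001,  0.   , -0.001, -0.002,  0.   ]), 'joint_torque': array([-0.0000e+00, -4.9131e+01, -4.0400e-01, -3.1251e+01, -6.4000e-02,
        4.4000e-02,  0.0000e+00]), 'position': array([0.162, 0.629, 0.221]), 'tool_rot': array([-3.940e-01, -3.117e+00,  3.000e-03]), 'ft_force': array([ 0.376,  0.789, -0.327]), 'torque': array([ 0.05 , -0.011, -0.013]), 'grip_force': np.float64(0.0), 'grip_width': np.float64(0.999)}
top 43.06947182477904 275.0298339489112 202.5125828837474 [0.37572564 0.01388979 1.2238455 ] [ 0.18496744  0.01367036 -0.98264956]
side 46.635041778061264 284.2108783515514 204.6907216085865 [0.29758667 0.74511195 0.6780115 ] [ 0.29886968 -0.73840773 -0.60450884]
```

View pics/top0.png

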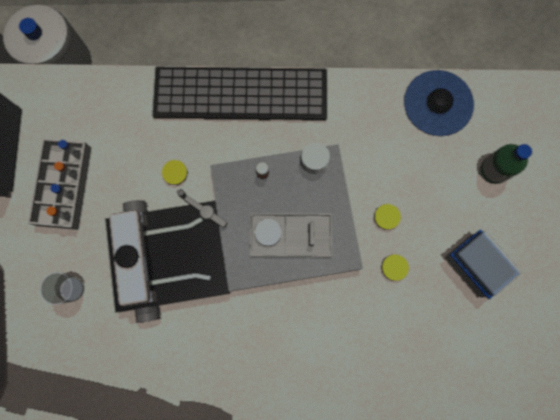

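View pics/side0.png

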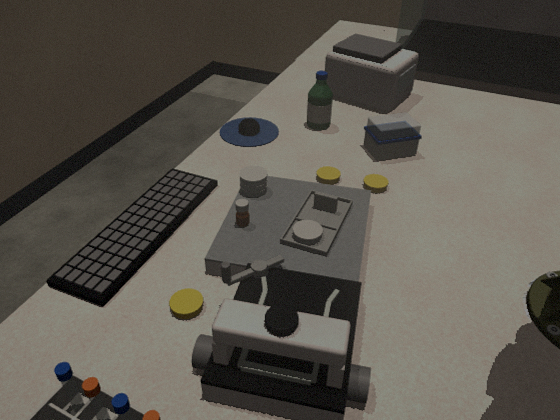

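Top view: the target dish is white, in the tray at (267,233). Things it could be mistaken for are the yellow dishes at (175,172), (388,216) and (396,268), and the white spare stack at (315,157). The lever pivot is at (207,212), its knob at (183,195) and its nose at (225,226). The tab is at (311,235) and the vial at (262,168). The side view agrees.

Run:
```python
from h import *
d=np.load('pics/top.npy',allow_pickle=True).item()
im=d['image']; P=cloud(d); hsv=cv2.cvtColor(im,cv2.COLOR_RGB2HSV).astype(int)
for u,v in [(267,233),(340,180),(235,180),(190,270),(207,212),(183,195),(311,235),(125,230),(262,168),(315,157),(300,120)]:
    print((u,v),im[v,u],P[v,u].round(4))
# shelf
v,u=np.mgrid[0:420,0:560]
roi=(u>205)&(u<370)&(v>135)&(v<300)
m=((hsv[...,2]<125)&(hsv[...,2]>60)&roi).astype(np.uint8)
m=cv2.morphologyEx(m,cv2.MORPH_CLOSE,np.ones((5,5)))
c=max(cv2.findContours(m,0,1)[0],key=cv2.contourArea)
W=plane(d,c[:,0,0],c[:,0,1],0.04)
r=cv2.minAreaRect((W[:,:2]*1000).astype(np.float32)); print('shelf',r, cv2.boxPoints(r).round(1).tolist())
z=P[...,2]; print('hist', [(round(a,3),int(((z>a)&(z<a+.004)&roi).sum())) for a in np.arange(.02,.12,.004)])
x0,y0=195,140
cv2.imwrite('pics/crop1.png',cv2.resize(im[140:300,160:350][...,::-1],None,fx=4,fy=3.75,interpolation=cv2.INTER_CUBIC))
```

```text
(267, 233) [147 152 152] [0.5257 0.0465 0.0639]
(340, 180) [105 106 106] [ 0.6536 -0.1171  0.0373]
(235, 180) [104 104 103] [0.6491 0.1225 0.042 ]
(190, 270) [34 35 37] [0.4433 0.215  0.0466]
(207, 212) [126 124 118] [0.5696 0.1795 0.0692]
(183, 195) [34 33 31] [0.6015 0.2291 0.0967]
(311, 235) [121 120 114] [ 0.5206 -0.0491  0.0813]
(125, 230) [146 152 155] [0.5192 0.3406 0.1276]
(262, 168) [145 153 147] [0.6646 0.0594 0.0949]
(315, 157) [146 151 145] [ 0.6952 -0.0572  0.0802]
(300, 120) [100  93  87] [ 0.8088 -0.0258  0.0012]
shelf ((560.359375, 32.592041015625), (298.3011779785156, 349.94647216796875), 10.342516899108887) [[382.20001220703125, 177.89999389648438], [445.0, -166.3000030517578], [738.5, -112.80000305175781], [675.7000122070312, 231.5]]
hist [(np.float64(0.02), 13), (np.float64(0.024), 13), (np.float64(0.028), 9), (np.float64(0.032), 516), (np.float64(0.036), 5754), (np.float64(0.04), 6932), (np.float64(0.044), 2421), (np.float64(0.048), 913), (np.float64(0.052), 298), (np.float64(0.056), 230), (np.float64(0.06), 416), (np.float64(0.064), 166), (np.float64(0.068), 62), (np.float64(0.072), 19), (np.float64(0.076), 32), (np.float64(0.08), 273), (np.float64(0.084), 375), (np.float64(0.088), 56), (np.float64(0.092), 71), (np.float64(0.096), 31), (np.float64(0.1), 2), (np.float64(0.104), 0), (np.float64(0.108), 0), (np.float64(0.112), 0), (np.float64(0.116), 0)]
```

View pics/crop1.png

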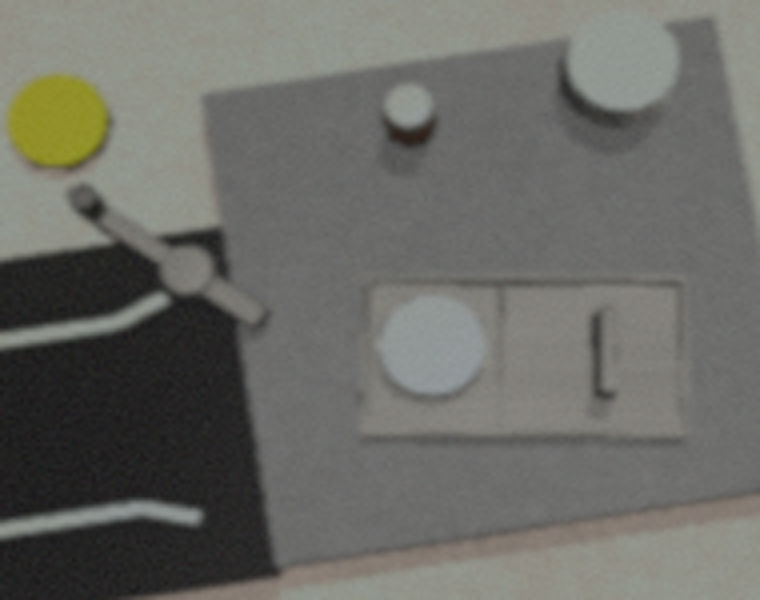

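The crop confirms it: the white dish is in the tray's front compartment at crop (432,346), the tab at (602,355), the knob at (82,197), the pivot at (187,270), and the nose tip at (262,318) over the step. Next I'll fit the frames.

```bash
cat > m.py <<'E'
from h import *
d=np.load('pics/top.npy',allow_pickle=True).item()
im=d['image']; g=cv2.GaussianBlur(cv2.cvtColor(im,cv2.COLOR_RGB2GRAY),(3,3),0).astype(float)
def edge(a,b,z,n=25,h=5):
    # subpixel gradient peaks across the segment a-b, then line on plane z
    a,b=np.array(a,float),np.array(b,float); t=(b-a)/np.linalg.norm(b-a); nn=np.array([-t[1],t[0]])
    s=np.arange(-h,h+.01,.25); pts=[]
    for k in np.linspace(0,1,n):
        q=a+(b-a)*k+s[:,None]*nn
        p=cv2.remap(g.astype(np.float32),q[:,0].astype(np.float32)[None],q[:,1].astype(np.float32)[None],cv2.INTER_LINEAR)[0]
        e=np.abs(np.gradient(p)); e=e*(e>.5*e.max()); pts.append(q[0]*0+ (q*e[:,None]).sum(0)/e.sum())
    W=plane(d,*np.array(pts).T,z)[:,:2].astype(np.float32)
    for _ in range(3):
        vx,vy,x,y=cv2.fitLine(W,cv2.DIST_HUBER,0,.001,.001).ravel(); r=(W-[x,y])@[-vy,vx]; W=W[np.abs(r)<.003]
    return np.array([x,y]),np.array([vx,vy]),len(W)
def meet(l,m): 
    k=np.linalg.solve(np.c_[l[1],-m[1]],m[0]-l[0]); return l[0]+k[0]*l[1]
C=lambda x,y:(160+x/4-.4,140+y/3.75-.4)
ang=lambda l:(np.degrees(np.arctan2(l[1][1],l[1][0]))+0)%90
E
python3 - <<'E'
from m import *
far=edge(C(215,95),C(550,43),.04); right=edge((340,155),(357,255),.04); near=edge((240,288),(350,270),.04)
step=edge(C(242,345),C(277,555),.048); deckfar=edge((130,209),(197,202.5),.048)
for n,l in dict(far=far,right=right,near=near,step=step).items(): print(n,ang(l),l[2])
c1=meet(far,right);c2=meet(near,right);c3=meet(far,step);c4=meet(near,step)
print('corners',c1,c2,c3,c4,np.linalg.norm(c1-c2),np.linalg.norm(c1-c3),np.linalg.norm(c2-c4))
y=(c4-c3)/np.linalg.norm(c4-c3); print('lip from corners',c3+y*.190,c4-y*.100, 'axes y',y)
# tray, rim top .052
L=[edge(C(385,283),C(665,278),.052,h=3),edge(C(380,438),C(670,438),.052,h=3),edge(C(364,300),C(362,420),.052,h=3),edge(C(684,295),C(686,420),.052,h=3)]
print('tray ang',[(ang(l),l[2]) for l in L])
t=[meet(L[0],L[2]),meet(L[0],L[3]),meet(L[1],L[3]),meet(L[1],L[2])]
print(np.array(t),[np.linalg.norm(t[i]-t[i-1]) for i in range(4)],'ctr',np.mean(t,0))
for n,p,z in [('knob',C(82,190),.103),('pivot',C(187,268),.069),('nose',C(262,318),.064),('tabtop',C(605,350),.082),('vial',C(409,104),.095),('stack',C(622,60),.085)]: print(n,plane(d,*p,z)[0])
E
```

```text
far 10.300095 23
right 10.473285 25
near 10.341553 25
step 10.394207 25
corners [ 0.7384826  -0.11282065] [ 0.45070982 -0.16601741] [0.6849866  0.18154621] [0.39692837 0.12870775] 0.29264838 0.29918835 0.29959202
lip from corners [0.49810454 0.14726648] [0.49528736 0.14674972] axes y [-0.9835897  -0.18041965]
tray ang [(np.float32(0.7774658), 25), (np.float32(0.19475555), 25), (np.float32(87.94193), 22), (np.float32(0.9003427), 18)]
[[ 0.5652767   0.0792747 ]
 [ 0.5675571  -0.08876996]
 [ 0.47828948 -0.09017282]
 [ 0.47770283  0.08242171]] [np.float32(0.08763038), np.float32(0.16806012), np.float32(0.08927863), np.float32(0.17259553)] ctr [ 0.5222065  -0.00431159]
knob [0.61055341 0.23468124 0.103     ]
pivot [0.57167783 0.18105227 0.069     ]
nose [0.5433583  0.13919713 0.064     ]
tabtop [ 0.52498728 -0.04866906  0.082     ]
vial [0.66604778 0.05972587 0.095     ]
stack [ 0.69702168 -0.05715116  0.085     ]
```

Everything agrees. The lip is at (0.4967, 0.1470) and imager x points along (-0.180, 0.984). The pivot checks to 2 mm, and the cam is at about 0.81. The tray's origin is about (0.524, -0.004), its x axis at about 90.5°. Next is a helper that converts goals into tool-axis shifts.

```bash
cat >> h.py <<'E'
LIP=np.array([.4967,.1470]);X=np.array([-.1804,.9836]);Y=np.array([-.9836,-.1804])
def im2w(x,y): return LIP+X*x/1000+Y*y/1000
def go(x,y,z,yaw):
    "shift (mm, tool axes) and turn (deg) to put TCP at x,y,z pointing down with tool y at yaw deg"
    s=ctrl.get_state(); T=R.from_rotvec(s['tool_rot'])
    a=np.radians(yaw); ty=np.array([np.cos(a),np.sin(a),0]); tz=np.array([0,0,-1.]); G=R.from_matrix(np.c_[np.cross(ty,tz),ty,tz])
    print('shift',(T.inv().apply(np.array([x,y,z])-s['position'])*1000).round(1),'turn',np.degrees((T.inv()*G).as_rotvec()).round(1))
def rep():
    s=ctrl.get_state(); p=s['position']; q=p[:2]-LIP
    print('t',round(float(s['time']),2),'imager',(q@X*1000).round(1),(q@Y*1000).round(1),'z',(p[2]*1000).round(1),'F',np.round([s['ft_force'][:2]@X,s['ft_force'][:2]@Y,s['ft_force'][2]],1),'grip',round(float(s['grip_width'])*87,1),round(float(s['grip_force']),1))
E
python3 -c "
from h import *
go(.609,.234,.17,10.4)"
```

```text
shift [-531.5 -271.1   52.1] turn [-0.1  0.1 65.2]
```

```bash
python3 -m jog '[[[-40,-20,0,0,0,6,60],[-85,-43,0,0,0,13,60],[-130,-66,0,0,0,20,60],[-175,-89,0,0,0,27,60],[-219,-112,0,0,0,34,60],[-263,-134,0,0,0,41,60],[-307,-157,0,0,0,48,60],[-351,-179,0,0,0,54,60],[-395,-201,0,0,0,60,60],[-439,-224,0,0,0,65,60]]]' 15; python3 -m jog '[[[-40,50,0,0,0,0,60],[-40,50,0,0,0,0,60]]]' >/dev/null; python3 -c "
from h import *
rep();go(.609,.234,.13,10.4)"
```

```text
time: 1.1
position: [0.5323, 0.3017, 0.2223]
tool_rot: [-2.012, -2.413, 0.0]
ft_force: [0.8, 0.2, 0.5]
grip_width: 0.687
grip_force: 0.0
t 1.3 imager 100.5 -115.6 z 222.0 F [-1.1  0.3  0.2] grip 59.7 0.0
shift [-34.8  10.6  92.2] turn [ 0.1  0.2 -0.3]
```

```bash
python3 -m jog '[[[-20,6,30,0,0,0,60],[-35,10.5,70,0,0,0,60],[-35,10.5,92,0,0,0,60],[-35,10.5,92,0,0,0,60],[-35,10.5,92,0,0,0,60]]]' >/dev/null
python3 - <<'E'
from h import *
rep(); d=cam('wrist'); cv2.imwrite('pics/w1.png',d['image'][...,::-1])
for p in [[*im2w(65,-125),.103],[*im2w(20,-78),.069]]: print(proj(d,p))
P=cloud(d); q=P[...,:2]-LIP; x,y=q@X*1000,q@Y*1000
m=(P[...,2]>.092)&(P[...,2]<.108)&(abs(x-65)<25)&(abs(y+125)<25)&(d['depth']>0)
print(m.sum(),np.median(x[m]),np.median(y[m]),np.percentile(x[m],[5,95]),np.percentile(y[m],[5,95]))
E
```

```text
t 1.8 imager 73.6 -122.7 z 130.7 F [0.8 1.4 0.8] grip 60.2 0.0
[281.82391981 257.30631255]
[215.9245385  295.57827269]
618 68.3166816848568 -126.31281841868096 [60.83855295 73.55584254] [-132.84032958 -120.30716037]
```

View pics/w1.png

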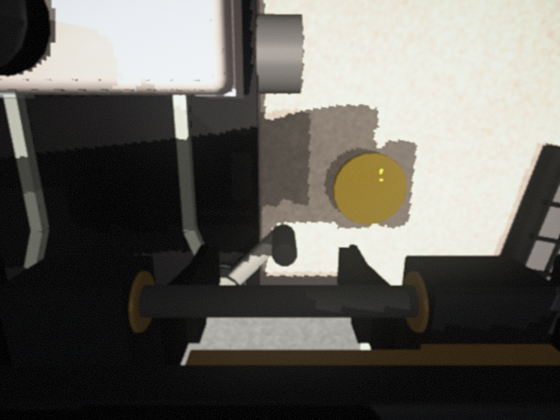

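The picture shows the knob top at (285,245), between the fingers at (190,290) and (350,290). Depth puts it at imager (67,-126), as expected. Now down to grip it.

```bash
python3 -c "
from h import *
rep();go(*im2w(66,-125.5),.068,10.4)"; python3 -m jog '[[[0,0,0,0,0,0,60]]]'>/dev/null;  python3 -c "
from h import *
rep();go(*im2w(66,-125.5),.068,10.4)"
```

```text
t 1.85 imager 73.8 -123.6 z 132.0 F [0.4 0.1 1. ] grip 59.8 0.0
shift [-7.9  1.8 63.9] turn [ 0.1 -0.1  0.3]
t 1.95 imager 73.7 -124.1 z 132.7 F [-0.1 -0.5 -0. ] grip 59.6 0.0
shift [-7.8  1.2 64.7] turn [ 0.2 -0.1  0.2]
```

```bash
python3 -m jog '[[[-7.5,1,0,0,0,0,60],[-7.5,1,30,0,0,0,60],[-7.5,1,64,0,0,0,60],[-7.5,1,64,0,0,0,60],[-7.5,1,64,0,0,0,60],[-7.5,1,64,0,0,0,10],[-7.5,1,64,0,0,0,10],[-7.5,1,64,0,0,0,10],[-7.5,1,64,0,0,0,10],[-7.5,1,64,0,0,0,10]]]' 20;  python3 -c "
from h import *
rep()"
```

```text
time: 2.95
position: [0.6071, 0.2335, 0.067]
tool_rot: [2.007, 2.417, 0.001]
ft_force: [0.4, -0.6, 0.4]
grip_width: 0.326
grip_force: 0.0
t 2.95 imager 65.2 -124.2 z 67.0 F [-0.7 -0.3  0.4] grip 28.4 0.0
```

```bash
python3 -m jog '[[[0,0,0,0,0,0,8],[0,0,0,0,0,0,8],[0,0,0,0,0,0,8],[0,0,0,0,0,0,8]]]' 20 | tail -2; python3 -c "
from h import *
rep()"
python3 -m jog '[[[4,-5,0,0,0,0,8],[8,-10.5,0,0,0,0,8],[11.5,-16,0,0,0,0,8],[14.5,-22,0,0,0,0,8],[16.5,-28,0,0,0,0,8],[18,-34,0,0,0,0,8],[19,-41,0,0,0,0,8],[19.5,-47,0,0,0,0,8],[19.5,-51,0,0,0,0,8],[19.5,-51,0,0,0,0,8]]]'; python3 -c "
from h import *
rep()"
```

```text
grip_width: 0.177
grip_force: 20.0
t 3.35 imager 65.9 -125.5 z 66.9 F [ 0.8 -5.4 -2.8] grip 15.4 20.0
time: 4.35
position: [0.56, 0.2483, 0.0674]
tool_rot: [2.0, 2.413, 0.027]
ft_force: [20.6, 11.9, -17.3]
grip_width: 0.175
grip_force: 20.0
t 4.35 imager 88.3 -80.5 z 67.4 F [  8.  -22.4 -17.3] grip 15.2 20.0
```

```bash
python3 -m jog '[[[0,0,0,0,0,0,8],[0,2,0,0,0,0,8],[0,4,0,0,0,0,60],[0,4,0,0,0,0,60],[0,4,0,0,0,0,60],[0,4,0,0,0,0,60],[0,4,-20,0,0,0,60],[0,4,-60,0,0,0,60],[0,4,-100,0,0,0,60]]]'; python3 -c "
from h import *
rep()
p=ctrl.get_state()['position']
d=cam('wrist'); cv2.imwrite('pics/w2.png',d['image'][...,::-1])
P=cloud(d); q=P[...,:2]-LIP; x,y=q@X*1000,q@Y*1000
m=(P[...,2]>.092)&(P[...,2]<.108)&(abs(x-85)<25)&(abs(y+78)<25)&(d['depth']>0)
print('knob',m.sum(),np.median(x[m]),np.median(y[m]))
tab=np.array([.5246,-.0487]); tab=tab
go(*tab,.14,90.5); go(*tab,.14,-89.5)"
```

```text
time: 5.25
position: [0.556, 0.2431, 0.1668]
tool_rot: [-2.007, -2.415, 0.004]
ft_force: [0.9, 0.0, -0.0]
grip_width: 0.668
grip_force: 0.0
t 5.25 imager 83.8 -75.7 z 166.8 F [-0.1 -0.9 -0. ] grip 58.2 0.0
knob 451 86.07935412309311 -80.99298021398174
shift [-282.1  -88.9   33.5] turn [  0.6   0.2 -80. ]
shift [-282.1  -88.9   33.5] turn [  0.2  -0.6 100. ]
```

View pics/w2.png

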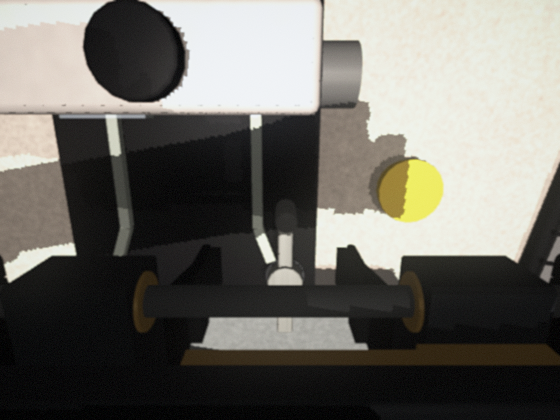

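The lever is now in line with imager x: knob (286,215), hub (286,275), nose (285,330), so it's fully open. On to the tab, gripping it across its thickness.

```bash
python3 -m jog '[[[-28,-9,3,0,0,-8,45],[-57,-18,6,0,0,-16,45],[-85,-27,10,0,0,-24,45],[-114,-36,13,0,0,-32,45],[-142,-45,16,0,0,-40,45],[-170,-54,20,0,0,-48,45],[-198,-63,23,0,0,-56,45],[-227,-72,26,0,0,-64,45],[-255,-80,30,0,0,-72,45],[-282,-89,33,0,0,-80,45]]]' >/dev/null; python3 -m jog '[[[0,0,0,0,0,0,45],[0,0,0,0,0,0,45]]]'>/dev/null;  python3 - <<'E'
from h import *
rep(); d=cam('wrist'); cv2.imwrite('pics/w3.png',d['image'][...,::-1])
P=cloud(d); ok=d['depth']>0
m=ok&(P[...,2]>.074)&(P[...,2]<.086)&(abs(P[...,0]-.525)<.04)&(abs(P[...,1]+.049)<.03)
print(m.sum(),cv2.minAreaRect((P[m][:,:2]*1000).astype(np.float32)),np.median(P[m],0))
go(*np.median(P[m],0)[:2],.054,90.5)
E
```

```text
t 6.5 imager -198.4 11.8 z 133.4 F [ 0.4  0.1 -0.6] grip 44.9 0.0
1099 ((527.4146118164062, -51.604766845703125), (50.10075759887695, 9.783222198486328), 0.38128700852394104) [ 0.52540536 -0.05138964  0.08190065]
shift [-4.2 -2.4 79.5] turn [ 0. -0. -0.]
```

View pics/w3.png

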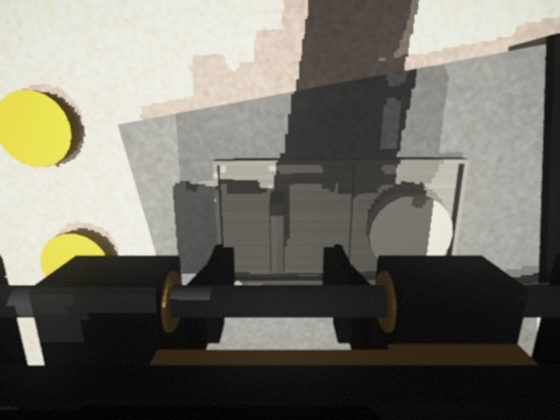

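The tab is at (277,230), centred between the fingers, and the dish sits at (412,225). Depth gives the tab as 50.1 x 9.8 mm at yaw 0.4°, which matches. Now to grip it.

```bash
python3 -m jog '[[[-5,-2,20,0,0,0,45],[-5,-2,50,0,0,0,45],[-5,-2,79.5,0,0,0,45],[-5,-2,79.5,0,0,0,45],[-5,-2,79.5,0,0,0,30],[-5,-2,79.5,0,0,0,5],[-5,-2,79.5,0,0,0,5],[-5,-2,79.5,0,0,0,5],[-5,-2,79.5,0,0,0,5],[-5,-2,79.5,0,0,0,5]]]' 50; python3 -m jog '[[[0,0,0,0,0,0,5],[0,0,0,0,0,0,5],[0,0,0,0,0,0,5],[0,0,0,0,0,0,5]]]';python3 -c "
from h import *
rep()"
```

```text
time: 7.55
position: [0.5268, -0.0513, 0.0546]
tool_rot: [-0.016, 3.141, 0.001]
ft_force: [-0.3, 0.5, 3.2]
grip_width: 0.108
grip_force: 50.0
time: 7.95
position: [0.5268, -0.0514, 0.0546]
tool_rot: [-0.016, 3.141, 0.001]
ft_force: [-0.6, 1.9, 5.6]
grip_width: 0.112
grip_force: 50.0
t 7.95 imager -200.5 6.2 z 54.6 F [1.9 0.2 5.6] grip 9.7 50.0
```

```bash
python3 - <<'E'
from m import *
from h import LIP,X,Y,cam,rep
hits=[]
d2=cam('top')
for D in (d,d2):
    g2=cv2.cvtColor(D['image'],cv2.COLOR_RGB2GRAY)
    v,u=np.nonzero(g2>=0); W=plane(D,u,v,.056)[:,:2]-LIP; x=W@X*1000; y=W@Y*1000; gg=g2.ravel()
    for lo,hi in [(-70,-42),(42,70)]:
        for a in (75,100,125):
            m=(x>a-12)&(x<a+12)&(y>lo)&(y<hi); w=np.clip(gg[m].astype(float)-70,0,None)
            print(lo,a,'centre y',round((w*y[m]).sum()/w.sum(),1),int((w>0).sum()),end=' | ')
    print()
rep()
E
python3 -m jog '[[[0,0,-3,0,0,0,5],[0,0,-6,0,0,0,5],[0,0,-10,0,0,0,5],[0,0,-10,0,0,0,5],[0,0,-10,0,0,0,5]]]'
python3 - <<'E'
from h import *
d=cam('side'); cv2.imwrite('pics/s1.png',cv2.resize(d['image'][150:290,180:400][...,::-1],None,fx=3.5,fy=3.5))
rep(); go(*im2w(-150,0),.0645,100.4)
E
```

```text
-70 75 centre y -56.6 57 | -70 100 centre y -56.5 57 | -70 125 centre y -56.4 55 | 42 75 centre y 53.7 56 | 42 100 centre y 53.5 56 | 42 125 centre y 53.6 56 | 
-70 75 centre y -56.6 60 | -70 100 centre y -56.4 60 | -70 125 centre y -56.4 61 | 42 75 centre y 53.7 60 | 42 100 centre y 53.5 60 | 42 125 centre y 53.6 60 | 
t 8.0 imager -200.5 6.2 z 54.6 F [1.  1.9 5.6] grip 9.7 50.0
time: 8.5
position: [0.5264, -0.0516, 0.064]
tool_rot: [0.016, -3.142, 0.0]
ft_force: [-0.6, -0.3, -3.3]
grip_width: 0.114
grip_force: 50.0
t 8.55 imager -200.6 6.8 z 63.9 F [-0.8 -0.2 -3.7] grip 9.7 50.0
shift [ 2.  51.1 -0.6] turn [ 0.  -0.  -9.8]
```

View pics/s1.png

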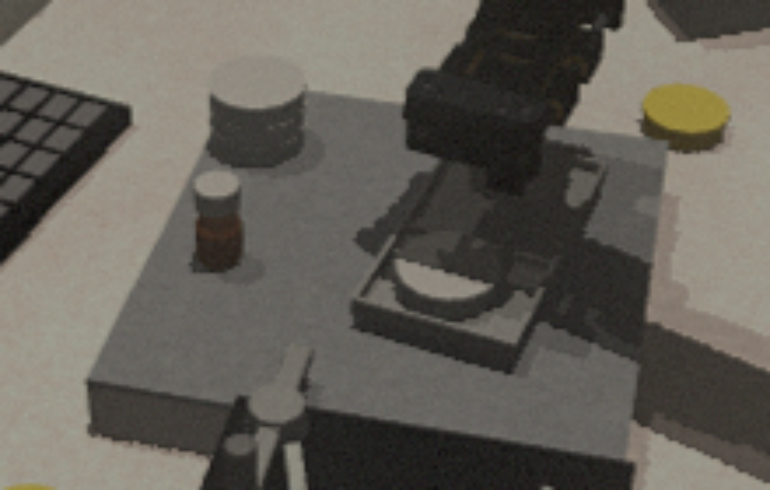

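The tray hangs level and low, and the dish is in its front compartment at crop (450,275). The rails' centreline measures y=-1.5 in my frame, so I'll aim there.

```bash
python3 -m jog '[[[0,3,-2,0,0,-1,5],[0,9,-2,0,0,-2,5],[0,16,-2,0,0,-3,5],[0,23,-2,0,0,-4.5,5],[0,30,-2,0,0,-6,5],[0.5,37,-2,0,0,-7.5,5],[0.5,43,-2,0,0,-9,5],[0.5,48,-2,0,0,-9.8,5],[0.5,51.5,-2,0,0,-9.8,5],[0.5,51.5,-2,0,0,-9.8,5]]]'>/dev/null; python3 -m jog '[[[0,0,0,0,0,0,5],[0,0,0,0,0,0,5]]]'
python3 - <<'E'
from h import *
rep(); go(*im2w(-85,-1.5),.0655,100.4)
d=cam('side'); P=cloud(d); q=P[...,:2]-LIP; x,y=q@X*1000,q@Y*1000
# front rim top height vs sides
cv2.imwrite('pics/s2.png',cv2.resize(d['image'][150:290,180:400][...,::-1],None,fx=3.5,fy=3.5))
s=ctrl.get_state()['position'][:2]-LIP; tx=s@X*1000+45
for n,a in [('front floor-side',(80,90)),('mid',(15,25))]:
    for lo,hi in [(-48,-40),(40,48)]:
        m=(x>tx+a[0])&(x<tx+a[1])&(y>lo-1.5)&(y<hi-1.5)&(d['depth']>0)
        if m.any(): print(n,lo,m.sum(),np.percentile(P[m][:,2]*1000,[50,85]).round(1))
E
```

```text
time: 9.75
position: [0.5254, -0.0005, 0.0661]
tool_rot: [-0.283, 3.129, -0.0]
ft_force: [-0.2, 0.1, -2.8]
grip_width: 0.113
grip_force: 50.0
t 9.75 imager -150.3 -1.7 z 66.1 F [ 0.1  0.2 -2.8] grip 9.8 50.0
shift [ 0.2 65.3  0.6] turn [-0.   0.  -0.1]
front floor-side -48 46 [55.  62.7]
front floor-side 40 41 [55.9 63. ]
mid -48 17 [56.3 63.4]
mid 40 16 [56.8 63.9]
```

View pics/s2.png

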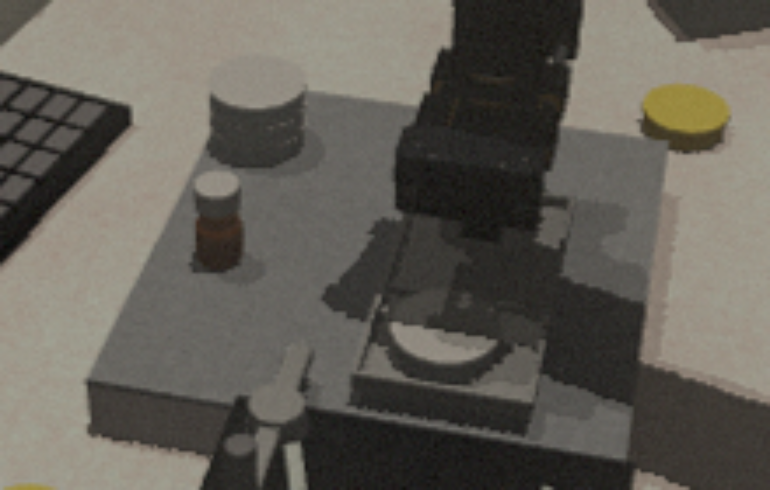

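The tray is aligned with the imager, just short of the step. Its front rim is at (445,385) in the crop and level, with the rim tops at 63 mm, so the underside is about 51 mm. Crossing the step now.

```bash
python3 -m jog '[[[0,4,0,0,0,0,5],[0,12,0,0,0,0,5],[0,22,0,0,0,0,5],[0,32,0,0,0,0,5],[0,42,0,0,0,0,5],[0,52,0.5,0,0,0,5],[0,62,0.5,0,0,0,5],[0,72,1,0,0,0,5],[0,80,1,0,0,0,5],[0,84,1,0,0,0,5]]]'>/dev/null; python3 -c "
from h import *
rep()";python3 -m jog '[[[0,4,0,0,0,0,5],[0,12,0,0,0,0,5],[0,22,0,0,0,0,5],[0,32,0,0,0,0,5],[0,40,0,0,0,0,5],[0,46,0,0,0,0,5]]]'>/dev/null; python3 -c "
from h import *
rep();go(*im2w(45,-1.5),.064,100.4)"
```

```text
t 10.8 imager -64.6 -1.7 z 65.0 F [-0.9 -0.7 -3.8] grip 9.6 50.0
t 11.4 imager -18.6 -1.7 z 65.0 F [ 0.2 -0.1 -3.3] grip 9.9 50.0
shift [ 0.2 63.6  1.1] turn [0. 0. 0.]
```

```bash
python3 -m jog '[[[0,4,0,0,0,0,5],[0,12,0,0,0,0,5],[0,22,0,0,0,0,5],[0,32,0,0,0,0,5],[0,42,0,0,0,0,5],[0,52,0,0,0,0,5],[0,60,0,0,0,0,5],[0,65,0,0,0,0,5],[0,67,0,0,0,0,5],[0,67,0,0,0,0,5]]]'>/dev/null; python3 -c "
from h import *
rep()";python3 -m jog '[[[0,0,1,0,0,0,5],[0,0,2,0,0,0,5],[0,0,2.5,0,0,0,5],[0,0,2.5,0,0,0,5]]]'>/dev/null; python3 -c "
from h import *
rep()"
```

```text
t 12.4 imager 47.3 -1.8 z 65.1 F [ 0.3  0.1 -4. ] grip 9.3 50.0
t 12.8 imager 46.7 -2.0 z 62.8 F [-1.2  1.2 -2.1] grip 9.7 50.0
```

```bash
python3 -m jog '[[[0,0,0.4,0,0,0,5],[0,0,0.4,0,0,0,45],[0,0,0.4,0,0,0,45],[0,0,0.4,0,0,0,45],[0,0,0.4,0,0,0,45],[0,0,-20,0,0,0,45],[0,0,-50,0,0,0,45],[0,0,-80,0,0,0,45],[0,0,-80,0,0,0,45]]]' 20
python3 - <<'E'
from h import *
rep(); go(*im2w(17,-1.5),.15,10.4)
d=cam('wrist'); P=cloud(d); q=P[...,:2]-LIP; x,y=q@X*1000,q@Y*1000
m=(P[...,2]>.083)&(P[...,2]<.096)&(abs(x-47)<30)&(abs(y)<40)&(d['depth']>0)
print('tab',m.sum(),cv2.minAreaRect(np.c_[x[m],y[m]].astype(np.float32)),P[m][:,2].mean())
E
```

```text
time: 13.7
position: [0.4928, 0.1951, 0.147]
tool_rot: [-0.283, 3.121, 0.005]
ft_force: [0.4, 0.5, 0.3]
grip_width: 0.515
grip_force: 0.0
t 13.7 imager 48.0 -4.8 z 147.0 F [ 0.4 -0.5  0.3] grip 44.8 0.0
shift [  3.3 -31.   -3.1] turn [ 0.5  0.2 90. ]
tab 1057 ((46.412750244140625, -2.475374221801758), (49.75301742553711, 9.82432746887207), 89.46228790283203) 0.08978134331919956
```

The tray is flat on the deck, with the tab top at 90 mm. Now I'll turn and push from behind the tab with closed fingers.

```bash
python3 -m jog '[[[0,-3,-3,0,0,8,45],[0,-7,-3,0,0,16.5,45],[1,-11,-3,0,0,25,45],[1,-15,-3,0,0,33,45],[2,-19,-3,0,0,41,0],[2,-23,-3,0,0,49,0],[3,-27,-3,0,0,57,0],[3,-31,-3,0,0,65,0],[3,-31,-3,0,0,73,0],[3,-31,-3,0,0,81,0]]]' >/dev/null; python3 -m jog '[[[0,0,0,0,0,8.5,0],[0,0,0,0,0,9,0],[0,0,0,0,0,9,0]]]'; python3 -c "
from h import *
rep();go(*im2w(17,-2),.067,10.4)"
```

```text
time: 15.05
position: [0.492, 0.1626, 0.1447]
tool_rot: [-2.007, -2.416, 0.002]
ft_force: [-0.1, 0.3, 0.3]
grip_width: 0.003
grip_force: 0.0
t 15.05 imager 16.1 1.8 z 144.7 F [0.3 0.1 0.3] grip 0.3 0.0
shift [ 0.9  3.9 77.7] turn [-0.1  0.   0.2]
```

```bash
python3 -m jog '[[[0.5,4,30,0,0,0,0],[0.5,4,60,0,0,0,0],[0.5,4,77,0,0,0,0],[0.5,4,77,0,0,0,0]]]' >/dev/null; python3 -m jog '[[[4,0,0,0,0,0,0],[8,0,0,0,0,0,0],[12,0,0,0,0,0,0],[16,0,0,0,0,0,0],[20,0,0,0,0,0,0],[24,0,0,0,0,0,0],[28,0,0,0,0,0,0],[32,0,0,0,0,0,0],[35,0,0,0,0,0,0],[37,0,0,0,0,0,0]]]'>/dev/null; python3 -c "
from h import *
rep()";  python3 -m jog '[[[2,0,0,0,0,0,0],[4,0,0,0,0,0,0],[4,0,0,0,0,0,0]]]'>/dev/null; python3 -c "
from h import *
rep()"
```

```text
t 16.45 imager 53.1 -3.5 z 69.2 F [-4.5  0.1  4.3] grip 0.4 2.3
t 16.75 imager 58.1 -2.9 z 68.6 F [-3.2 -1.   3.2] grip 0.5 1.7
```

```bash
python3 -m jog '[[[1.5,0,0,0,0,0,0],[3,0,0,0,0,0,0],[3,0,0,0,0,0,0]]]'>/dev/null; python3 -c "
from h import *
rep()";  python3 -m jog '[[[1.5,0,0,0,0,0,0],[3,0,0,0,0,0,0],[3,0,0,0,0,0,0]]]'>/dev/null; python3 -c "
from h import *
rep()"
```

```text
t 17.05 imager 58.4 -2.8 z 68.6 F [-9.1 -0.1  5.4] grip 0.4 4.2
t 17.35 imager 58.5 -2.9 z 68.6 F [-14.2   0.9   6.8] grip 0.6 6.9
```

The tray has stopped against something and the force is rising. I'll back off and check where the tab is.

```bash
python3 -m jog '[[[3,0,0,0,0,0,0],[3,0,0,0,0,0,0],[3,0,0,0,0,0,0],[-10,0,0,0,0,0,0],[-22,0,0,0,0,0,0],[-22,0,-30,0,0,0,0],[-22,0,-70,0,0,0,0],[-22,0,-85,0,0,0,60],[-22,0,-85,0,0,0,60]]]' >/dev/null
python3 - <<'E'
from h import *
rep()
for n in ('wrist','top'):
    d=cam(n); P=cloud(d); q=P[...,:2]-LIP; x,y=q@X*1000,q@Y*1000
    m=(P[...,2]>.083)&(P[...,2]<.096)&(abs(x-73)<20)&(abs(y)<32)&(d['depth']>0)
    print(n,'tab',m.sum(),cv2.minAreaRect(np.c_[x[m],y[m]].astype(np.float32)),P[m][:,2].mean())
    m=(P[...,2]>.092)&(P[...,2]<.108)&(abs(x-85)<25)&(abs(y+78)<25)&(d['depth']>0)
    if m.any(): print('knob',m.sum(),np.median(x[m]),np.median(y[m]))
    cv2.imwrite(f'pics/{n}5.png',d['image'][...,::-1])
go(*im2w(86,-79),.068,10.4)
E
```

```text
t 18.25 imager 43.5 -4.1 z 156.0 F [-1.1 -0.3 -0. ] grip 9.9 0.0
wrist tab 1167 ((74.45914459228516, -2.855936050415039), (49.1772575378418, 10.167729377746582), 89.92475128173828) 0.08951435771649811
knob 577 85.1146181227422 -79.3909866525423
top tab 0 ((0.0, 0.0), (0.0, 0.0), 0.0) nan
shift [43.3 77.1 84.8] turn [-0.1 -0.1  0. ]<stdin>:6: RuntimeWarning: Mean of empty slice.
  ret = ret.dtype.type(ret / rcount)
```

View pics/wrist5.png

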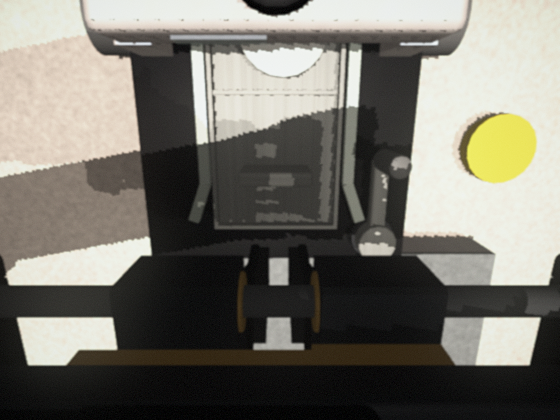

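The picture shows the tray straight between the rails with its front under the bridge. The dish is in its compartment at (285,55), and the knob is at (400,165). The tab measures x=74.5 against a home of 75, so the tray is home. Next I'll lock the cam.

```bash
python3 -m jog '[[[15,26,0,0,0,0,45],[30,52,0,0,0,0,45],[42.5,75,0,0,0,0,45],[42.5,76,0,0,0,0,45],[42.5,76,0,0,0,0,45],[42.5,76,0,0,0,0,45]]]' >/dev/null; python3 -c "
from h import *
rep();go(*im2w(85.5,-79),.068,10.4)"
```

```text
t 18.95 imager 83.4 -77.4 z 152.2 F [-0.8  0.   0.3] grip 44.6 0.0
shift [ 2.2  1.8 84.2] turn [-0.2  0.  -0.1]
```

```bash
python3 -m jog '[[[2,1.5,40,0,0,0,45],[2,1.5,70,0,0,0,45],[2,1.5,84,0,0,0,45],[2,1.5,84,0,0,0,45],[2,1.5,84,0,0,0,20],[2,1.5,84,0,0,0,8],[2,1.5,84,0,0,0,8],[2,1.5,84,0,0,0,8],[2,1.5,84,0,0,0,8],[2,1.5,84,0,0,0,8]]]' 25 >/dev/null; python3 -c "
from h import *
rep()"; python3 -m jog '[[[-0.3,6,0,0,0,0,8],[-1.3,13,0,0,0,0,8],[-3,19,0,0,0,0,8],[-5,25.5,0,0,0,0,8],[-8,31,0,0,0,0,8],[-11.5,36.5,0,0,0,0,8],[-15.5,42,0,0,0,0,8],[-19.5,46.5,0,0,0,0,8]]]'>/dev/null; python3 -c "
from h import *
rep()"
```

```text
t 19.95 imager 86.3 -80.9 z 70.3 F [ 0.  -0.5  2.6] grip 15.4 25.0
t 20.75 imager 69.9 -125.3 z 69.9 F [4.5 5.7 5.5] grip 15.2 25.0
```

```bash
python3 -m jog '[[[-5,4,0,0,0,0,8],[-10,8,0,0,0,0,8],[-16,11,0,0,0,0,8],[-22,14,0,0,0,0,8],[-28,16,0,0,0,0,8],[-34,17.5,0,0,0,0,8],[-40,18.4,0,0,0,0,8],[-45,18.4,0,0,0,0,8],[-49,18.4,0,0,0,0,8],[-49,18.4,0,0,0,0,8]]]'>/dev/null; python3 -c "
from h import *
rep()"
```

```text
t 21.75 imager 20.4 -145.9 z 69.8 F [ 4.5 -2.2  0.6] grip 15.4 25.0
```

```bash
python3 -m jog '[[[-3,0,0,0,0,0,8],[-5,0,0,0,0,0,8],[-5,0,0,0,0,0,8],[-5,0,0,0,0,0,8]]]'>/dev/null; python3 -c "
from h import *
rep()"
```

```text
t 22.15 imager 16.6 -146.0 z 69.8 F [ 6.6 -2.6  0.6] grip 15.5 25.0
```

```bash
python3 -m jog '[[[-3,0,0,0,0,0,8],[-5,0,0,0,0,0,8],[-5,0,0,0,0,0,8],[-5,0,0,0,0,0,8]]]' 40 >/dev/null; python3 -c "
from h import *
rep()"
```

```text
t 22.55 imager 16.4 -146.0 z 69.8 F [13.  -3.  -1.3] grip 15.5 40.0
```

Hard stop reached: the force rises with no further movement. Easing off, releasing, then lifting and checking.

```bash
python3 -m jog '[[[3,0,0,0,0,0,8],[4,0,0,0,0,0,45],[4,0,0,0,0,0,45],[4,0,0,0,0,0,45],[4,0,0,0,0,0,45],[4,0,-30,0,0,0,45],[4,0,-70,0,0,0,45],[4,0,-110,0,0,0,45],[4,0,-110,0,0,0,45]]]' 20 >/dev/null; python3 -m jog '[[[-10,40,-20,0,0,0,45],[-20,80,-30,0,0,0,45],[-30,120,-30,0,0,0,45],[-30,120,-30,0,0,0,45],[-30,120,-30,0,0,0,45]]]'>/dev/null
python3 - <<'E'
from h import *
rep()
d=cam('top'); P=cloud(d); q=P[...,:2]-LIP; x,y=q@X*1000,q@Y*1000
m=(P[...,2]>.09)&(P[...,2]<.11)&(abs(x-20)<20)&(abs(y+143)<20)&(d['depth']>0)
print('knob',m.sum(),np.median(x[m]),np.median(y[m]))
cv2.imwrite('pics/fin.png',cv2.resize(d['image'][120:320,90:360][...,::-1],None,fx=2.9,fy=2.9,interpolation=cv2.INTER_CUBIC))
E
```

```text
t 23.95 imager -19.8 -265.0 z 207.0 F [ 0.7  1.  -0.4] grip 45.4 0.0
knob 0 nan nan
  return _methods._mean(a, axis=axis, dtype=dtype,
  ret = ret.dtype.type(ret / rcount)
```

View pics/fin.png

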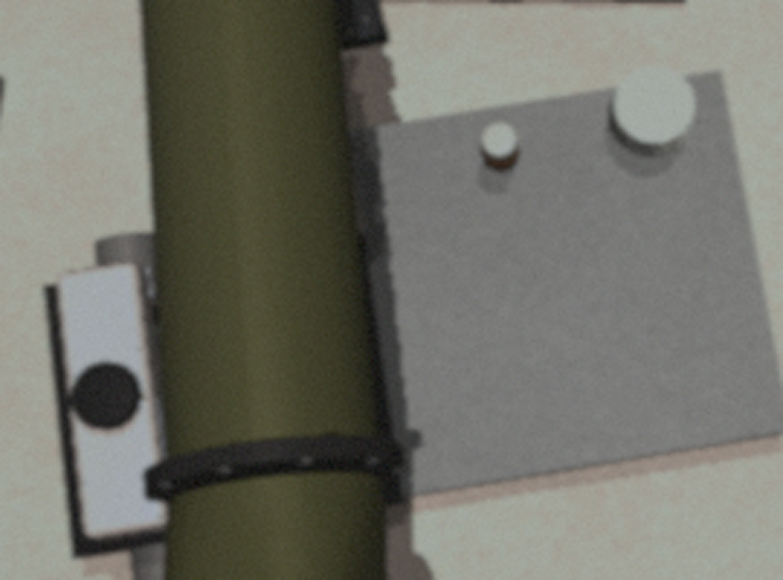

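The arm hides the lever; the vial at (500,145) and the stack at (653,105) are undisturbed. I'll move the arm aside and check by numbers.

```bash
python3 -m jog '[[[30,0,-20,0,0,0,45],[70,0,-40,0,0,0,45],[110,0,-60,0,0,0,45],[150,0,-60,0,0,0,45],[190,0,-60,0,0,0,45],[230,0,-60,0,0,0,45],[270,0,-60,0,0,0,45],[310,0,-60,0,0,0,45],[340,0,-60,0,0,0,45],[340,0,-60,0,0,0,45]]]' >/dev/null
python3 - <<'E'
from h import *
rep()
old=np.load('pics/top.npy',allow_pickle=True).item()
d=cam('top')
def pts(d):
    P=cloud(d); q=P[...,:2]-LIP; return q@X*1000,q@Y*1000,P[...,2]*1000,d['depth']>0
x,y,z,ok=pts(d)
def med(n,x0,x1,y0,y1,z0,z1):
    m=ok&(x>x0)&(x<x1)&(y>y0)&(y<y1)&(z>z0)&(z<z1)
    print(n,m.sum(),*( [np.median(a[m]).round(1) for a in (x,y,z)] if m.any() else []))
med('knob',-10,50,-165,-120,85,112)
med('hub',5,35,-95,-62,60,80)
med('lever arm',0,45,-120,-95,55,80)
med('nose',0,40,-68,-52,53,72)
med('tab',50,95,-35,32,82,98)
med('dish part',130,157,-45,42,62,76)
med('vial',-150,-80,-175,-125,85,100)
x,y,z,ok=pts(old); med('vial0',-150,-80,-175,-125,85,100)
# nose tip by brightness vs black deck at z=64: extent in y
g=cv2.cvtColor(d['image'],cv2.COLOR_RGB2GRAY); v,u=np.mgrid[0:420,0:560]
W=plane(d,u.ravel(),v.ravel(),.062)[:,:2]-LIP; a=W@X*1000;b=W@Y*1000;gg=g.ravel()
for yy in (-120,-110,-100,-60,-45,-35):
    m=(abs(b-yy)<4)&(a>-12)&(a<52); w=np.clip(gg[m].astype(float)-gg[m].min()-30,0,None); print(yy,'bright x',(w*a[m]).sum()/max(w.sum(),1e-9),w.max())
E
```

```text
t 25.0 imager 329.1 -262.1 z 269.4 F [-0.3 -0.9 -1.1] grip 44.9 0.0
knob 51 18.6 -142.3 101.4
hub 151 19.1 -78.1 67.4
lever arm 59 18.6 -107.1 63.6
nose 61 19.0 -62.0 63.7
tab 119 73.4 0.1 89.4
dish part 138 150.4 -5.1 69.0
vial 118 -117.0 -148.8 94.5
vial0 119 -116.8 -148.7 94.7
-120 bright x 32.137261196918914 30.0
-110 bright x 31.26105143880559 31.0
-100 bright x 13.30836895103924 61.0
-60 bright x 25.42152348106102 91.0
-45 bright x 22.554639046877615 62.0
-35 bright x 26.30825979142322 63.0
```

The lever lies along y, with the knob, hub and nose all at x≈19, so it is locked. The tab is home, the dish is in the tray and the vial hasn't moved. Handing in.

```bash
python3 -c "
from bench import ctrl
print(ctrl.close_job())"
```

```text
the job is handed in; nothing more can be done
None
```

I opened the cam, slid the tray with its dish over the step and pushed it home, then locked the cam, let go and handed the job in at about 25 s. The last camera check showed the lever locked, the tray home and the dish in place, and no verdict came back.

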